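# Offer the curing cupboard's door up to its hinge and hold it for the pin

### The job

Offer the curing cupboard's little plywood door up to its hinge: lift it out of its grooved rest and, with the door standing straight out from the cupboard's front, slide the two knuckles of its hinge leaf into the two gaps of the jamb leaf until all five knuckle holes are in one line. Do not ram the cupboard or disturb the things lying about. Finish while still holding the door there in the gripper, clear of the bench and not forced against the hinge, ready for a mate to drop the pin in.

Things in the scene. Friction and masses are not known exactly. Their poses are not given: they have to be found in the camera images.
- cupboard: small open-fronted plywood cupboard, 130 deep (x) x 150 wide (y) x 215 high, held to the bench by brackets (it does not move). Origin: centre of its footprint, on the bench; x points from its open front to its back (the front faces -x), y to its left side, z up. A steel jamb leaf is screwed to the front edge of its right (-y) side; the knuckles stand just outside the front right corner.
- jamb_gap_upper (a point): point on the jamb leaf's upright knuckle axis in the middle of its upper gap, 140 above the bench, 69 before (-x) and 83 right (-y) of the cupboard's origin; axes as the cupboard's. The jamb leaf has three knuckles (14 outer diameter, 9 bore, each 18 tall) centred 80, 120 and 160 above the bench, leaving two gaps 22 tall.
- jamb_gap_lower (a point): same axis, middle of the lower gap, 100 above the bench. The door's knuckles enter along the cupboard's +x when the door stands straight out from the front (same axis directions as the cupboard, bottom edge 30 above the bench), with 2 of play up and down; about 1 past true line towards +x or +y the knuckles meet the notches of the other leaf.
- door: plywood door panel 146 wide (x) x 15 thick (y) x 180 high, 0.25 to 0.5 kg, standing upright in the rest. Origin: middle of the panel's bottom edge; x points to its hinge edge, z up. The middle of the top edge is free to grasp across the thickness from above. The front face (-y) has an aluminium knob, 21 long, near the other edge; the back face (+y) has a steel hinge leaf.
- door_knuckle_upper (a point): centre of the door's upper knuckle (14 outer diameter, 9 bore, 18 tall, bore along z), 8 beyond the hinge edge, 11.5 to +y of the panel's middle plane, 110 above the door's bottom edge; axes as the door's. The leaf that carries it is 3 thick, covers the last 28 of the back face up to the hinge edge, and runs from 41 to 139 above the bottom edge.
- door_knuckle_lower (a point): centre of the door's lower knuckle, on the bore axis, 70 above the door's bottom edge; axes as the door's
- rest: grooved wooden rest, fixed to the bench: base board 180 (x) x 90 (y) x 12 high with four cheek blocks 35 high on it (top 47 above the bench) that leave a groove 20 wide along x. Origin: centre of its underside. The door stands in the groove on the base board and comes out straight up
- hinge_pin: steel drop pin, 8 diameter, 120 long with a bent end, lying on the cupboard's roof; leave it
- screw_tin: open tin with screws, 74 diameter, 45 high, origin at the centre of its underside; leave it
- screwdriver_red: screwdriver with red handle, 207 long, lying on the bench, origin at its middle; leave it
- mould_half: cream silicone mould half, 66 x 110 x 35, origin at the centre of its underside; leave it
Not all that is in view belongs to the job. Of the things that look like the door, the larger one is meant.

How it is judged:
By the outcome, as a careful person would: the job done as asked, in the order asked, and still so for the second after the job is handed in, while the arm keeps its last pose, push and grip.
It also fails if it takes over 40 s, if anything falls off the work surface, if the arm or the gripper's body presses on something with over 40 N, if the wrist force passes 120 N, or if a joint passes its speed limit or range.

### The arm

A 6-joint arm with a two-finger parallel gripper is mounted at the origin on the work surface; the furniture and walls round the work are solid. World frame = base frame: x ahead of the robot, y to its left, z up, the work surface at z = 0. Lengths are in m, angles in degrees, forces in N, time in s.
With the tool pointing down it reaches from about 0.375 to 0.9 m from the base axis. Payload 3.1 kg.
Tool frame: the origin (TCP) lies on the centre line of the jaws, within the pads' length; the fingertips stand 17 mm ahead of it and the grasp point (between the pads) lies 2 mm behind it; z points along the fingers, y is the line along which they close (so a half turn about z gives the same grasp; the last joint's range is limited). The gripper opens to 87 mm and grips with 3 to 60 N. Pads are 19 mm wide; open, the fingers measure 117 mm over their backs; the gripper's body (75 mm by 190 mm) begins 51 mm behind the grasp point.
Start: joints at [65.69, 30.224, 82.088, -0, 67.689, -10.227], TCP at [0.152, 0.606, 0.24] pointing down, gripper open.
Joint ranges: [-176.69, 176.69], [-43.24, 126.21], [12.49, 139.97], [-82, 262], [0, 151.66], [-163.58, 163.58]. Speed limits (degrees/s): [159.86, 159.86, 180, 180, 180, 180].

### API

Orientations are given as a 3x3 rotation matrix whose columns are the frame's x, y, z axes.
In Python, from rig import bot, imaging, finder gives the robot as it stands. The module is installed in compiled form; this text tells all that it offers.
- The arm moves only by the tool play_rows, never from a script. Its argument "motion" is a list that holds one entry, the list of rows, each a list of 6 numbers: the shift along the tool's x, y, z in a scale on which 1.0 is 0.75 m, then the turn, a rotation vector about the tool's x, y, z in fractions of the full range, 1 being 60 degrees. In form: [[[dx, dy, dz, wx, wy, wz], ...]]. A call has 1 to 8 rows; each row is the pose to reach, as a shift and turn from the pose commanded when the call began, along the tool's axes at that moment; what a row does not reach only later rows make up. A row lasts 1/12 s, in which the tool goes at most 41.7 mm and 7.16 degrees, less where a joint would pass 70% of its speed; a pose out of reach is approached as far as the arm can. No shift or turn number may pass 1 either way. A call with a gripper value outside its range is refused whole. "fingers" is the finger opening in m, from 0 to 0.087, set as the call begins (left out, the last holds). The fingers move at their own pace and stop on an object; the grip force is fixed at half the most. Time passes only in rows, so rows that repeat a pose let the fingers close. It gives the time, the measured TCP pose, the force, the opening and the grip force at its end, in the units of the state.
- bot.read_state(): the state, without advancing time (a new reading comes with each control period).
- imaging.capture(name): name is "scene" or "top" or "wrist"; returns a dict with "frame" (420x560x3 uint8, red, green, blue), "camera_matrix" (3x3 intrinsics, pixels), "R" (3x3) and "t" (3): a world point X has camera coordinates R X + t. Camera axes: x right, y down, z forward; pixel columns grow to the right and rows downward; lengths in m; the calibration is good to about 2 mm. The wrist camera is an equidistant fisheye: a pixel r from the principal point sees the ray r / f radians off the axis. A picture is of the moment at which its call begins. There is no depth.
- bot.hand_in(): hands the job in; it is judged then, once.
Trained networks look in the newest picture that a camera, given by its name, has taken for a name from the list of things; names that differ only in an ending like _2 or _b are one class to them, and where a whole thing is asked for, a point or a joint stands for the part that bears it (a point fixed in the world has none). Each returns a list of dicts, best first, with "confidence" (0 to 1); they miss things now and then, are a little off and sometimes report something else, mostly with a low value. They report only what shows in the picture. A call takes as long as a camera call. They do not tell look-alikes from the thing itself.
- finder.recognise(camera, name): "at" ([x, y, z] in m, in world coordinates, good to about 4 mm: the middle of the surface that is visible of it).
- finder.outline_of(camera, name): "pixels" (420x560 bool, what is visible of it).
The state is a dict: "time_s": time; "joint_positions": joint angles; "qvel": joint speeds; "tau": joint torques, N m; "position": TCP position; "tcp_rot": TCP orientation; "force": force on the tool from outside, world axes, zero at the start; "moment": the same for the moment, N m; "opening": opening from 0.0 (shut) to 1.0 (fully open); "grasp_force": force on a finger pad.
Only numpy, scipy, OpenCV 4.12 (cv2) and the standard library are available. Lean on these libraries where they do the work, as an engineer would, in place of code of your own. Each camera call takes 0.05 s, during which the arm holds its last target. There are 200 camera calls.

## Working session

There is one attempt and no reset: what is moved stays moved. The work goes in short steps, Python scripts to look and compute and a tool call to move; the robot and the scene stay as the last step left them, time stands still between calls to the robot, and variables do not carry over. Pictures are saved under pics/ and viewed, at most 10 in all, crops included, and the job is handed in when it is done.

Besides the shell and the picture viewer there is one more tool, called after "Call:" by a JSON object that holds its "op" and its "data", one argument or row to a line. play_rows: Moves the arm, as the interface text tells. Its arguments: {"type":"object","properties":{"motion":{"type":"array"},"fingers":{"type":"number"}},"required":["motion"]}

```bash
mkdir -p pics
cat > h.py <<'E'
import numpy as np, cv2
from rig import bot, imaging, finder
def shot(n,fn=None):
    c=imaging.capture(n)
    if fn: cv2.imwrite('pics/'+fn,c['frame'][:,:,::-1])
    return c
def proj(c,X):
    X=np.atleast_2d(X); p=X@np.array(c['R']).T+np.array(c['t']); K=np.array(c['camera_matrix'])
    q=p@K.T; return q[:,:2]/q[:,2:]
E
python3 - <<'E'
from h import *
cs={n:shot(n,n+'1.png') for n in('scene','top','wrist')}
for n in ('scene','top','wrist'):
    for k in ('door','cupboard','rest','hinge_pin','screw_tin','screwdriver_red','mould_half'):
        for r in finder.recognise(n,k)[:3]: print(n,k,np.round(r['at'],3),round(r['confidence'],2))
    c=cs[n]; print(n,np.round(c['camera_matrix'],1).tolist(),np.round(c['R'],3).tolist(),np.round(c['t'],3))
s=bot.read_state(); print(s)
cv2.imwrite('pics/st.png',cv2.resize(np.hstack([cs['scene']['frame'],cs['top']['frame']])[:,:,::-1],None,fx=1,fy=1))
E
```

```text
scene door [ 0.252 -0.378  0.116] 0.97
scene door [ 0.42  -0.272  0.143] 0.59
scene cupboard [0.604 0.121 0.136] 0.76
scene cupboard [ 0.422 -0.272  0.143] 0.31
scene rest [ 0.418 -0.28   0.014] 0.71
scene hinge_pin [0.634 0.142 0.224] 0.4
scene screw_tin [0.628 0.346 0.028] 0.95
scene screw_tin [0.36  0.15  0.019] 0.29
scene screwdriver_red [0.358 0.152 0.017] 0.94
scene mould_half [0.501 0.327 0.024] 0.76
scene [[428.7, 0.0, 279.9], [0.0, 428.7, 216.6], [0.0, 0.0, 1.0]] [[0.532, -0.846, 0.014], [-0.577, -0.374, -0.726], [0.62, 0.379, -0.687]] [-0.259  0.376  0.916]
top door [ 0.282 -0.373  0.084] 0.66
top door [ 0.472 -0.259  0.148] 0.59
top cupboard [0.614 0.133 0.216] 0.82
top rest [ 0.449 -0.236  0.015] 0.58
top rest [ 0.472 -0.26   0.15 ] 0.48
top hinge_pin [0.635 0.147 0.22 ] 0.45
top screw_tin [0.635 0.348 0.02 ] 0.79
top screw_tin [0.612 0.13  0.22 ] 0.55
top screwdriver_red [0.368 0.156 0.025] 0.88
top mould_half [0.501 0.334 0.01 ] 0.93
top [[419.6, 0.0, 275.8], [0.0, 419.6, 209.9], [0.0, 0.0, 1.0]] [[-0.029, -1.0, -0.004], [-0.995, 0.029, -0.095], [0.095, 0.001, -0.995]] 
[... 277 characters left out ...]
.34823739e-04,
        6.76900910e+01, -1.02267687e+01]), 'qvel': array([-0.0586118 , -0.02512774,  0.12063868, -0.00930925,  0.00422074,
        0.02355862]), 'tau': array([-6.35874367e-04, -4.40016496e+01, -1.76989996e+01,  6.33056089e-02,
        5.05180308e-02, -1.70711616e-05]), 'position': array([0.15204189, 0.60619226, 0.23954244]), 'tcp_rot': array([[-9.69939223e-01,  2.43347290e-01, -1.98271249e-05],
       [ 2.43347291e-01,  9.69939222e-01, -3.07579365e-05],
       [ 1.17462457e-05, -3.46582061e-05, -9.99999999e-01]]), 'force': array([ 0.7530987 , -0.42417239,  0.03856463]), 'moment': array([-0.00564242, -0.05517347,  0.0288417 ]), 'grasp_force': 0.0, 'opening': 1.0023024283934776}
```

View pics/scene1.png

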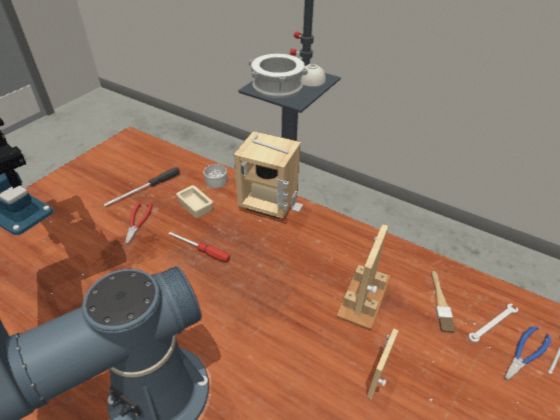

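View pics/top1.png

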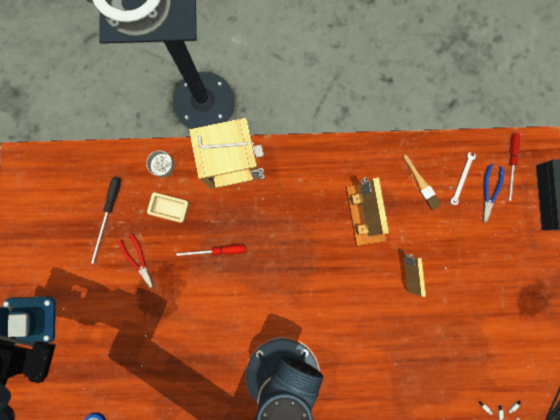

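The scene picture shows the cupboard around px (268,175), its hinge at (283,195), the larger door in the rest at (372,275) and the small decoy at (383,362). In the top picture the door is at (373,208) and the cupboard at (223,150). I'll move the wrist camera to the jamb first.

The manual's scale: shifts go in shares of 0.75 m and turns go in shares of 60 degrees. Converting my numbers, -0.237 m / 0.75 = -0.316, -0.198 m / 0.75 = -0.264.

Call:
{"op": "play_rows", "data": {
  "motion": [
    [[-0.264,-0.316,-0.04,0,0,0],[-0.264,-0.316,-0.04,0,0,0],[-0.264,-0.316,-0.04,0,0,0],[-0.264,-0.316,-0.04,0,0,0],[-0.264,-0.316,-0.04,0,0,0],[-0.264,-0.316,-0.04,0,0,0],[-0.264,-0.316,-0.04,0,0,0],[-0.264,-0.316,-0.04,0,0,0]]
  ]
}}

```text
time_s: 1.87
position: [0.2875, 0.3248, 0.2701]
tcp_rot: [[-0.969, 0.245, 0.001], [0.245, 0.969, -0.001], [-0.001, -0.001, -1.0]]
force: [-0.2, 0.2, 0.4]
opening: 1.002
grasp_force: 0.0
```

In the tool's units: -0.237 m / 0.75 = -0.316, -0.198 m / 0.75 = -0.264, -23 degrees / 60 = -0.3833.

Call:
{"op": "play_rows", "data": {
  "motion": [
    [[-0.264,-0.316,-0.04,0,0,-0.3833],[-0.264,-0.316,-0.04,0,0,-0.3833],[-0.264,-0.316,-0.04,0,0,-0.3833],[-0.264,-0.316,-0.04,0,0,-0.3833],[-0.264,-0.316,-0.04,0,0,-0.3833],[-0.264,-0.316,-0.04,0,0,-0.3833],[-0.264,-0.316,-0.04,0,0,-0.3833],[-0.264,-0.316,-0.04,0,0,-0.3833]]
  ]
}}

```text
time_s: 2.53
position: [0.419, 0.0529, 0.2996]
tcp_rot: [[-0.988, -0.155, 0.001], [-0.155, 0.988, 0.0], [-0.001, -0.0, -1.0]]
force: [1.3, 0.3, 0.4]
opening: 1.002
grasp_force: 0.0
```

```bash
cat >> h.py <<'E'
def fproj(c,X):
    X=np.atleast_2d(X); p=X@np.array(c['R']).T+np.array(c['t']); K=np.array(c['camera_matrix'])
    rho=np.hypot(p[:,0],p[:,1]); th=np.arctan2(rho,p[:,2])
    return np.c_[K[0,2]+K[0,0]*th*p[:,0]/rho, K[1,2]+K[1,1]*th*p[:,1]/rho]
def fray(c,uv):
    uv=np.atleast_2d(np.array(uv,float)); K=np.array(c['camera_matrix'])
    d=(uv-[K[0,2],K[1,2]])/[K[0,0],K[1,1]]; th=np.linalg.norm(d,axis=1)
    v=np.c_[d/th[:,None]*np.sin(th)[:,None],np.cos(th)]; return v@np.array(c['R'])
def ray(c,uv):
    uv=np.atleast_2d(np.array(uv,float)); v=np.c_[uv,np.ones(len(uv))]@np.linalg.inv(c['camera_matrix']).T
    v=v@np.array(c['R']); return v/np.linalg.norm(v,axis=1)[:,None]
def cen(c): return -np.array(c['R']).T@np.array(c['t'])
def save(c,fn):
    import pickle; pickle.dump(c,open(fn,'wb'))
def load(fn):
    import pickle; return pickle.load(open(fn,'rb'))
E
python3 - <<'E'
from h import *
s=bot.read_state();print(s['time_s'],s['position'],s['tcp_rot'],s['force'])
c=shot('wrist','w1.png');save(c,'w1.pkl')
c2=shot('scene');save(c2,'s1.pkl');c3=shot('top');save(c3,'t1.pkl')
f=c['frame'][:,:,::-1]; cv2.imwrite('pics/w1b.png',cv2.resize(f,(800,600),interpolation=cv2.INTER_CUBIC))
a=c2['frame'][120:230,220:330,::-1];b=c3['frame'][105:215,175:285,::-1]
d=c2['frame'][215:335,320:410,::-1];e=c3['frame'][165:255,335:405,::-1]
cv2.imwrite('pics/crops.png',np.vstack([np.hstack([cv2.resize(q,(400,300),interpolation=cv2.INTER_CUBIC) for q in r]) for r in((a,b),(d,e))]))
E
```

```text
2.5333 [0.41902911 0.05288504 0.29962552] [[-9.87953955e-01 -1.54744666e-01  1.03459281e-03]
 [-1.54744657e-01  9.87954495e-01  8.96938609e-05]
 [-1.03601026e-03 -7.14843043e-05 -9.99999461e-01]] [1.25859488 0.29103846 0.38544197]
```

View pics/w1b.png

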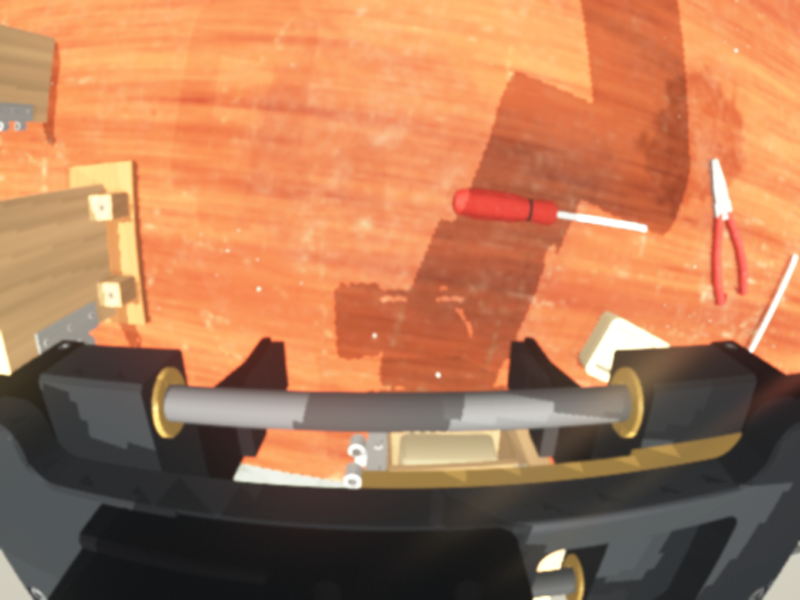

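The wrist picture looks towards the robot's base. The gripper blocks most of the bottom of it, and the jamb rings show at about (355,450) and (352,480) between the fingers. With a half-turned grasp the camera would sit above the hinge edge, so I turn round over the door.

In the tool's units: -0.309 m / 0.75 = -0.412, -0.02 m / 0.75 = -0.0267, 56 degrees / 60 = 0.9333.

Call:
{"op": "play_rows", "data": {
  "motion": [
    [[0.0227,-0.412,-0.0267,0,0,0.1167],[0.0227,-0.412,-0.0267,0,0,0.2333],[0.0227,-0.412,-0.0267,0,0,0.35],[0.0227,-0.412,-0.0267,0,0,0.4667],[0.0227,-0.412,-0.0267,0,0,0.5833],[0.0227,-0.412,-0.0267,0,0,0.7],[0.0227,-0.412,-0.0267,0,0,0.8167],[0.0227,-0.412,-0.0267,0,0,0.9333]]
  ]
}}

```text
time_s: 3.35
position: [0.4506, -0.2567, 0.3193]
tcp_rot: [[-0.676, 0.737, 0.001], [0.737, 0.676, -0.003], [-0.003, -0.001, -1.0]]
force: [0.0, 0.3, -0.3]
opening: 1.002
grasp_force: 0.0
```

In the tool's units: 56 degrees / 60 = 0.9333.

Call:
{"op": "play_rows", "data": {
  "motion": [
    [[0,0,0,0,0,0.1167],[0,0,0,0,0,0.2333],[0,0,0,0,0,0.35],[0,0,0,0,0,0.4667],[0,0,0,0,0,0.5833],[0,0,0,0,0,0.7],[0,0,0,0,0,0.8167],[0,0,0,0,0,0.9333]]
  ]
}}

```text
time_s: 4.02
position: [0.4498, -0.251, 0.3188]
tcp_rot: [[0.23, 0.973, -0.001], [0.973, -0.23, 0.001], [0.001, -0.001, -1.0]]
force: [0.5, 0.1, -0.1]
opening: 1.001
grasp_force: 0.0
```

In the tool's units: 56 degrees / 60 = 0.9333.

Call:
{"op": "play_rows", "data": {
  "motion": [
    [[0,0,0,0,0,0.1167],[0,0,0,0,0,0.2333],[0,0,0,0,0,0.35],[0,0,0,0,0,0.4667],[0,0,0,0,0,0.5833],[0,0,0,0,0,0.7],[0,0,0,0,0,0.8167],[0,0,0,0,0,0.9333]]
  ]
}}

```text
time_s: 4.68
position: [0.4498, -0.251, 0.3188]
tcp_rot: [[0.936, 0.353, -0.001], [0.353, -0.936, 0.001], [-0.0, -0.001, -1.0]]
force: [-0.2, 1.3, -0.4]
opening: 0.999
grasp_force: 0.0
```

In the tool's units: 12 degrees / 60 = 0.2.

Call:
{"op": "play_rows", "data": {
  "motion": [
    [[0,0,0,0,0,0.1],[0,0,0,0,0,0.2],[0,0,0,0,0,0.2]]
  ]
}}

```text
time_s: 4.93
position: [0.4498, -0.2512, 0.3188]
tcp_rot: [[0.988, 0.155, -0.001], [0.155, -0.988, 0.001], [-0.0, -0.001, -1.0]]
force: [0.1, -0.4, -0.3]
opening: 0.999
grasp_force: 0.0
```

Run:
```python
from h import *
s=bot.read_state();print(s['time_s'],s['position'],s['tcp_rot'],s['force'],s['joint_positions'])
c=shot('wrist');save(c,'w2.pkl'); print(cen(c))
for r in finder.recognise('wrist','door')[:3]: print(np.round(r['at'],4),r['confidence'])
f=c['frame'][:,:,::-1]; cv2.imwrite('pics/w2b.png',cv2.resize(f,(800,600),interpolation=cv2.INTER_CUBIC))
```

```text
4.9333 [ 0.44979071 -0.25117197  0.31882266] [[ 9.87867265e-01  1.55299378e-01 -6.08412295e-04]
 [ 1.55299952e-01 -9.87866803e-01  1.05118882e-03]
 [-4.37781340e-04 -1.13292142e-03 -9.99999262e-01]] [ 0.11455317 -0.38667766 -0.31770916] [-4.16350899e+01  1.64904944e+01  9.17088008e+01  2.29964374e-02
  7.18667748e+01  3.94235609e+01]
[ 0.52536443 -0.23908941  0.46453767]
[ 0.2877 -0.3753  0.0792] 0.69
[ 0.4758 -0.2644  0.1926] 0.59
```

View pics/w2b.png

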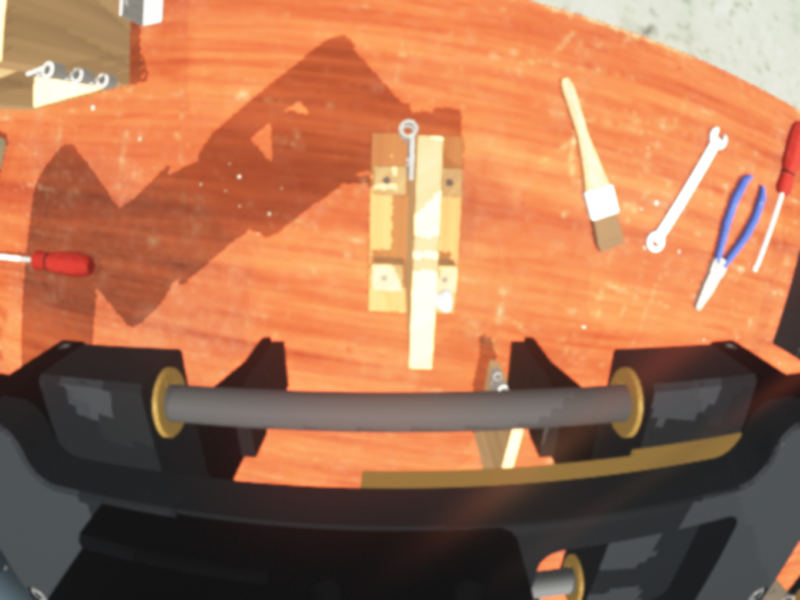

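View pics/crops.png

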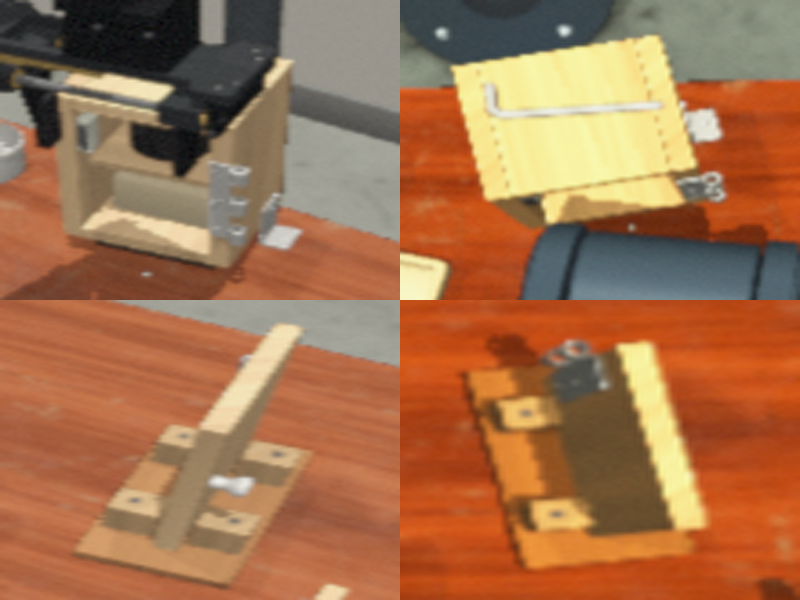

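The wrist picture shows the door's top edge running from its hinge end at (418..442,137) to its far end at (409..434,369). Its knuckle ring is at (409,128), and the jamb rings are at (48,68), (77,74) and (103,80). The crops agree: the cupboard is turned a few degrees, with the jamb at its front right corner. Next I compute positions.

```bash
cat >> h.py <<'E'
def atz(c,uv,z,fish=True):
    d=(fray if fish else ray)(c,uv); C=cen(c); return C+d*((z-C[2])/d[:,2])[:,None]
def tri(obs):
    A=np.zeros((3,3));b=np.zeros(3)
    for C,d in obs: P=np.eye(3)-np.outer(d,d);A+=P;b+=P@C
    X=np.linalg.solve(A,b); return X,[np.linalg.norm((np.eye(3)-np.outer(d,d))@(X-C)) for C,d in obs]
E
python3 - <<'E'
from h import *
w1,w2,s1,t1=[load(f+'.pkl') for f in('w1','w2','s1','t1')]
f=.7
uv=np.array([[418,137],[442,137],[409,369],[434,369]])*f
P=atz(w2,uv,.192);print('door top',P.round(4))
h=(P[0]+P[1])/2;n=(P[2]+P[3])/2;print('len',np.linalg.norm(h-n),'yaw',np.degrees(np.arctan2(*(h-n)[[1,0]])),'mid',(h+n)/2)
print('ring',atz(w2,np.array([[409,128]])*f,.131))
o=lambda c,uv,fish: (cen(c),(fray if fish else ray)(c,[uv])[0])
cr=lambda x,y,X0,Y0,w,hh:(X0+x*w/400,Y0+y*hh/300)
for nm,wv,sv in(('near R',uv[3],(230,133)),('far R',uv[1],(300,33)),('far L',uv[0],(275,25)),('near L',uv[2],(200,130))):
    print(nm,tri([o(w2,wv,True),o(s1,cr(*sv,320,215,90,120),False)]))
roof=[cr(x,y,175,105,110,110) for x,y in((52,67),(260,37),(297,165),(87,200))]
R=atz(t1,roof,.215,False);print('roof',R.round(4),R.mean(0))
e=(R[0]-R[3]+R[1]-R[2]);g=(R[0]-R[1]+R[3]-R[2]);print('yaw',np.degrees(np.arctan2(e[1],e[0])),np.degrees(np.arctan2(-g[0],g[1])),np.linalg.norm(e)/2,np.linalg.norm(g)/2)
for z,p in((.169,(48,68)),(.129,(77,74)),(.089,(103,80))): print('jamb w2',atz(w2,np.array([p])*f,z))
for z,p in((.169,(352,480)),(.129,(357,450))): print('jamb w1',atz(w1,np.array([p])*f,z))
print(tri([o(w1,np.array([352,480])*f,True),o(w2,np.array([48,68])*f,True)]))
m=R.mean(0)[:2]
for yaw in (7,8,9,10):
    a=np.radians(yaw);print(yaw,m+np.array([[np.cos(a),-np.sin(a)],[np.sin(a),np.cos(a)]])@[-.069,-.083])
E
```

```text
door top [[ 0.5408 -0.2484  0.192 ]
 [ 0.5432 -0.2621  0.192 ]
 [ 0.3968 -0.2666  0.192 ]
 [ 0.3992 -0.2826  0.192 ]]
len 0.1453046010130994 yaw 7.631616203263425 mid [ 0.4700203  -0.26493911  0.192     ]
ring [[ 0.54969134 -0.24324494  0.131     ]]
near R (array([ 0.39988359, -0.28342093,  0.19291777]), [np.float64(0.0009731626180429368), np.float64(0.0009731626180429353)])
far R (array([ 0.54407295, -0.26376559,  0.1829483 ]), [np.float64(0.0008934610338704077), np.float64(0.0008934610338702623)])
far L (array([ 0.5413047 , -0.2494553 ,  0.18840454]), [np.float64(0.000928118430230194), np.float64(0.0009281184302303812)])
near L (array([ 0.39670226, -0.26846565,  0.19085145]), [np.float64(0.0018513087859519423), np.float64(0.0018513087859519598)])
roof [[0.677  0.2205 0.215 ]
 [0.7015 0.0734 0.215 ]
 [0.5785 0.0503 0.215 ]
 [0.5499 0.1974 0.215 ]] [0.62669929 0.13539772 0.215     ]
yaw 10.471063774470725 10.218153113360982 0.12718082489561328 0.14945036875725948
jamb w2 [[0.57650162 0.04229926 0.169     ]]
jamb w2 [[0.57609265 0.04259847 0.129     ]]
jamb w2 [[0.57522066 0.04178544 0.089     ]]
jamb w1 [[0.57400493 0.04321457 0.169     ]]
jamb w1 [[0.57402136 0.04407783 0.129     ]]
(array([0.57635234, 0.04352493, 0.16704536]), [np.float64(0.0006292804431180322), np.float64(0.0006292804431179212)])
7 [0.56832877 0.04460741]
8 [0.56992217 0.04360253]
9 [0.57153286 0.04262561]
10 [0.57316036 0.04167695]
```

In the tool's units: 0.141 m / 0.75 = 0.188, 0.0178 m / 0.75 = 0.0237, 1.3 degrees / 60 = 0.0217.

Call:
{"op": "play_rows", "data": {
  "motion": [
    [[0.0237,0.0224,0.0267,0,0,0.0217],[0.0237,0.0224,0.0667,0,0,0.0217],[0.0237,0.0224,0.1067,0,0,0.0217],[0.0237,0.0224,0.1333,0,0,0.0217],[0.0237,0.0224,0.16,0,0,0.0217],[0.0237,0.0224,0.18,0,0,0.0217],[0.0237,0.0224,0.188,0,0,0.0217],[0.0237,0.0224,0.188,0,0,0.0217]]
  ]
}}

```text
time_s: 5.7
position: [0.4691, -0.2658, 0.1766]
tcp_rot: [[0.991, 0.134, -0.003], [0.134, -0.991, 0.003], [-0.002, -0.003, -1.0]]
force: [-0.9, 0.3, 0.8]
opening: 1.001
grasp_force: 0.0
```

Call:
{"op": "play_rows", "data": {
  "motion": [
    [[0,0,0,0,0,0],[0,0,0,0,0,0],[0,0,0,0,0,0],[0,0,0,0,0,0],[0,0,0,0,0,0],[0,0,0,0,0,0],[0,0,0,0,0,0],[0,0,0,0,0,0]]
  ],
  "fingers": 0.0
}}

```text
time_s: 6.37
position: [0.4698, -0.267, 0.1782]
tcp_rot: [[0.991, 0.133, 0.0], [0.133, -0.991, -0.0], [0.0, 0.0, -1.0]]
force: [-0.9, 0.3, -0.3]
opening: 0.475
grasp_force: 0.0
```

Call:
{"op": "play_rows", "data": {
  "motion": [
    [[0,0,0,0,0,0],[0,0,0,0,0,0],[0,0,0,0,0,0],[0,0,0,0,0,0],[0,0,0,0,0,0],[0,0,0,0,0,0],[0,0,0,0,0,0]]
  ]
}}

```text
time_s: 6.95
position: [0.4697, -0.2668, 0.1779]
tcp_rot: [[0.991, 0.133, -0.0], [0.133, -0.991, 0.0], [-0.0, -0.0, -1.0]]
force: [-0.5, -0.4, -0.5]
opening: 0.17
grasp_force: 29.9
```

In the tool's units: -0.09 m / 0.75 = -0.12, -0.03 m / 0.75 = -0.04.

Call:
{"op": "play_rows", "data": {
  "motion": [
    [[0,0,-0.0067,0,0,0],[0,0,-0.02,0,0,0],[0,0,-0.04,0,0,0],[0,0,-0.06,0,0,0],[0,0,-0.08,0,0,0],[0,0,-0.1,0,0,0],[0,0,-0.12,0,0,0],[0,0,-0.12,0,0,0]]
  ]
}}

```text
time_s: 7.62
position: [0.4713, -0.2681, 0.2716]
tcp_rot: [[0.991, 0.133, 0.005], [0.133, -0.991, -0.005], [0.005, 0.005, -1.0]]
force: [1.5, -1.8, -3.3]
opening: 0.17
grasp_force: 29.9
```

Run:
```python
from h import *
s=bot.read_state();print(s['time_s'],s['position'],s['force'],s['moment'])
yaw=np.radians(10.3);p=s['position'];R=s['tcp_rot'];print(R.round(4))
g=np.array([.575,.043])-np.array([[np.cos(yaw),-np.sin(yaw)],[np.sin(yaw),np.cos(yaw)]])@[.081+.05,.0115]
print(g, R.T@(np.r_[g,p[2]]-p))
c=shot('wrist');save(c,'w3.pkl')
```

```text
7.6167 [ 0.47126295 -0.26809563  0.27156936] [ 1.4789997  -1.75987665 -3.33445296] [-0.09960248  0.01916608 -0.08364048]
[[ 0.9912  0.1325  0.0053]
 [ 0.1325 -0.9912 -0.0047]
 [ 0.0047  0.0054 -1.    ]]
[0.44816729 0.00826223] [ 0.01373578 -0.27697723 -0.00142062]
```

In the tool's units: -0.277 m / 0.75 = -0.3693, 0.0137 m / 0.75 = 0.0183, -2.7 degrees / 60 = -0.045.

Call:
{"op": "play_rows", "data": {
  "motion": [
    [[0.0183,-0.0467,0,0,0,-0.0167],[0.0183,-0.1,0,0,0,-0.0333],[0.0183,-0.1533,0,0,0,-0.045],[0.0183,-0.2067,0,0,0,-0.045],[0.0183,-0.26,0,0,0,-0.045],[0.0183,-0.3067,0,0,0,-0.045],[0.0183,-0.3467,0,0,0,-0.045],[0.0183,-0.3693,0,0,0,-0.045]]
  ]
}}

```text
time_s: 8.33
position: [0.4441, 0.0129, 0.267]
tcp_rot: [[0.983, 0.181, -0.004], [0.181, -0.983, 0.002], [-0.003, -0.003, -1.0]]
force: [-0.6, -0.6, -3.3]
opening: 0.169
grasp_force: 30.0
```

In the tool's units: 0.072 m / 0.75 = 0.096, 0.067 m / 0.75 = 0.0893.

Call:
{"op": "play_rows", "data": {
  "motion": [
    [[0,0,0,0,0,0],[0,0,0.0133,0,0,0],[0,0,0.0333,0,0,0],[0,0,0.0533,0,0,0],[0,0,0.0733,0,0,0],[0,0,0.0893,0,0,0],[0,0,0.096,0,0,0],[0,0,0.096,0,0,0]]
  ]
}}

```text
time_s: 9.0
position: [0.4457, 0.0091, 0.1946]
tcp_rot: [[0.984, 0.178, -0.004], [0.178, -0.984, 0.001], [-0.004, -0.001, -1.0]]
force: [0.1, -0.1, -2.9]
opening: 0.171
grasp_force: 30.0
```

Run:
```python
from h import *
s=bot.read_state();print(s['time_s'],s['position'],s['force'],s['moment'],s['tcp_rot'].round(4))
c=shot('wrist');save(c,'w4.pkl')
c2=shot('scene');save(c2,'s4.pkl')
j=fproj(c,[.575,.043,.169])[0];print(j)
u,v=int(j[0]),int(j[1]);print(u,v)
y0=max(v-75,0);x0=max(u-70,0)
a=c['frame'][y0:y0+150,x0:x0+100,::-1]; q=proj(c2,[.56,.04,.13])[0].astype(int)
b=c2['frame'][q[1]-45:q[1]+45,q[0]-30:q[0]+30,::-1];print(x0,y0,q)
cv2.imwrite('pics/p4.png',np.hstack([cv2.resize(x,(400,600),interpolation=cv2.INTER_CUBIC) for x in(a,b)]))
```

```text
9.0 [0.44565385 0.00913278 0.19456246] [ 0.1440639  -0.08984896 -2.93228372] [-0.11165717  0.2394122  -0.00445621] [[ 9.839e-01  1.785e-01 -3.900e-03]
 [ 1.785e-01 -9.839e-01  6.000e-04]
 [-3.700e-03 -1.300e-03 -1.000e+00]]
[259.13525613   8.16307951]
259 8
189 0 [282 196]
```

View pics/p4.png

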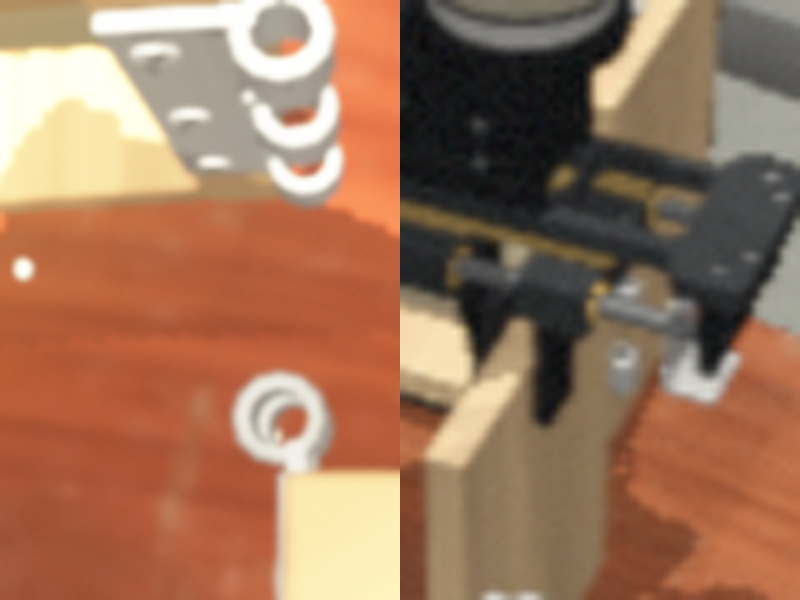

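The left half shows the jamb's top ring at about wrist px (259.8,8.8) and the door's upper ring at (259.5,104.5). Nothing lies between them.

Run:
```python
from h import *
c=load('w4.pkl')
sx=4.;o=np.array([189,0])
px=lambda *p: o+np.array([p])/sx
J=atz(c,px(283,35),.169)[0];D=atz(c,px(282,418),.1477)[0];print('J',J,'D',D)
# jamb outer ring extents at top: left 229 right 335 ; mid/low rings lower extremes
for z,p in((.129,(297,150)),(.089,(305,203))): print(z,atz(c,px(*p),z))
print('J front edge',atz(c,px(283,82),.169)[0])
# cupboard leaf direction: plane of leaf top edge (95,22)-(235,15)
a,b=atz(c,px(95,35),.1695)[0],atz(c,px(232,28),.1695)[0];print('front yaw',np.degrees(np.arctan2((a-b)[1],(a-b)[0]))-90)
a,b=atz(c,px(0,208),.0)[0],atz(c,px(190,188),.0)[0]
t=c;R=np.array([[.9839,.1785],[-.1785,.9839]])  # rows: tool x, tool -y
print('D->J in door axes',R@(J-D)[:2])
# door yaw from panel top edge left border
a,b=atz(c,px(281,478),.2087)[0],atz(c,px(285,478),.2087)[0];print(a)
```

```text
J [0.57471293 0.04261964 0.169     ] D [0.52346913 0.03470275 0.1477    ]
0.129 [[0.56772672 0.04132035 0.129     ]]
0.089 [[0.56623673 0.04136983 0.089     ]]
J front edge [0.56805667 0.04138081 0.169     ]
front yaw 9.89580598007555
D->J in door axes [ 0.05183194 -0.00135759]
[0.51682607 0.03006011 0.2087    ]
```

In the tool's units: 0.032 m / 0.75 = 0.0427, 0.03 m / 0.75 = 0.04.

Call:
{"op": "play_rows", "data": {
  "motion": [
    [[0.0107,0.0019,-0.0019,0,0,0],[0.0213,0.0019,-0.0019,0,0,0],[0.032,0.0019,-0.0019,0,0,0],[0.04,0.0019,-0.0019,0,0,0],[0.0427,0.0019,-0.0019,0,0,0],[0.0427,0.0019,-0.0019,0,0,0]]
  ]
}}

```text
time_s: 9.6
position: [0.4794, 0.0139, 0.1976]
tcp_rot: [[0.984, 0.18, 0.001], [0.18, -0.984, -0.0], [0.001, 0.0, -1.0]]
force: [-0.3, 0.1, -4.4]
opening: 0.169
grasp_force: 30.0
```

Run:
```python
from h import *
s=bot.read_state();print(s['time_s'],s['position'],s['force'],s['moment'],s['tcp_rot'].round(4))
c=shot('wrist');save(c,'w5.pkl')
c2=shot('scene');save(c2,'s5.pkl')
a=c['frame'][0:150,189:289,::-1]; b=c2['frame'][150:240,252:312,::-1]
cv2.imwrite('pics/p5.png',np.hstack([cv2.resize(x,(400,600),interpolation=cv2.INTER_CUBIC) for x in(a,b)]))
```

```text
9.6 [0.47944413 0.01392215 0.19757611] [-0.25905281  0.13120925 -4.38035138] [-0.08806543  0.12734718  0.00590178] [[ 9.837e-01  1.796e-01  1.000e-03]
 [ 1.796e-01 -9.837e-01 -2.000e-04]
 [ 9.000e-04  4.000e-04 -1.000e+00]]
```

View pics/p5.png

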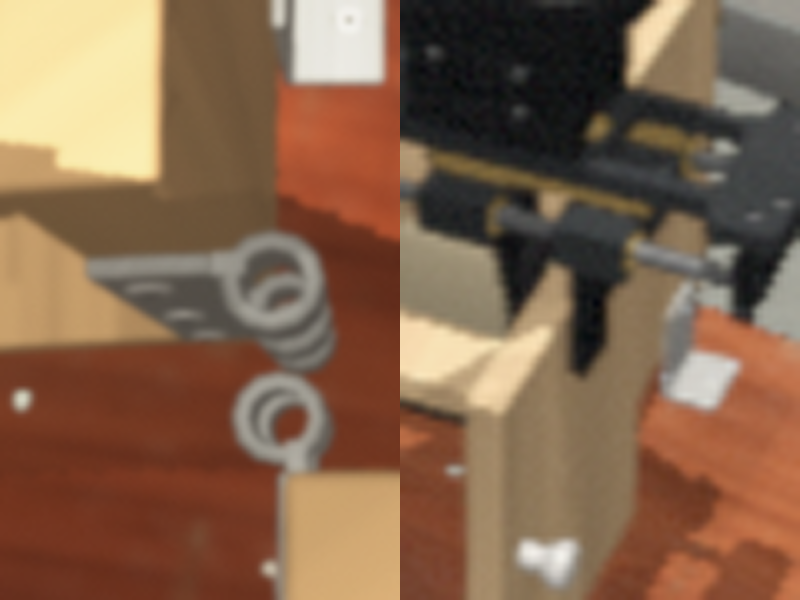

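The door ring is at crop (281,418) and the jamb's top ring at (273,281), so a short gap remains.

Run:
```python
from h import *
c=load('w5.pkl')
px=lambda *p: np.array([189,0])+np.array([p])/4
J=atz(c,px(273,281),.169)[0]
R=np.array([[.9839,.1785],[-.1785,.9839]])
for zb in(.030,.0317):
    D=atz(c,px(281,418),zb+.119)[0]; print(J,D,R@(J-D)[:2])
for i in range(5):
    shot('wrist'); s=bot.read_state(); print(s['position'].round(4),s['force'].round(1),s['tcp_rot'][:2,2].round(4))
p=s['position']; T=s['tcp_rot']
# yaw of the door's left face: leaf edge line, of the cupboard's right outer edge at roof (160,180)->(165,0)
a,b=atz(c,px(160,185),.215)[0],atz(c,px(163,0),.215)[0];print('cup yaw',np.degrees(np.arctan2(*(b-a)[[1,0]])),'tool',np.degrees(np.arctan2(T[1,0],T[0,0])))
```

```text
[0.57519308 0.04292162 0.169     ] [0.55744282 0.03982261 0.149     ] [ 0.01801766 -0.0001193 ]
[0.57519308 0.04292162 0.169     ] [0.55741687 0.03971974 0.1507    ] [ 1.80615470e-02 -2.27191729e-05]
[0.4778 0.014  0.1972] [-0.6 -1.  -4.1] [-0.0013  0.0002]
[0.4778 0.014  0.1973] [ 0.5  0.1 -3. ] [-0.001   0.0001]
[0.4778 0.0139 0.1973] [ 0.6 -0.3 -2.6] [-0.0009  0.0001]
[0.4779 0.0139 0.1974] [-0.1 -0.8 -2.9] [-0.0006  0.0001]
[0.4781 0.0138 0.1974] [-0.6  0.5 -3.3] [-0.0004  0.    ]
cup yaw 10.187934191091472 tool 10.31241440761464
```

In the tool's units: 0.013 m / 0.75 = 0.0173, 0.0015 m / 0.75 = 0.002.

Call:
{"op": "play_rows", "data": {
  "motion": [
    [[0.0027,0,0.002,0,0,0],[0.0053,0,0.002,0,0,0],[0.008,0,0.002,0,0,0],[0.0107,0,0.002,0,0,0],[0.0133,0,0.002,0,0,0],[0.016,0,0.002,0,0,0],[0.0173,0,0.002,0,0,0],[0.0173,0,0.002,0,0,0]]
  ]
}}

```text
time_s: 10.62
position: [0.4916, 0.0162, 0.1959]
tcp_rot: [[0.984, 0.179, 0.0], [0.179, -0.984, -0.0], [0.0, 0.0, -1.0]]
force: [-0.1, -0.4, -3.9]
opening: 0.168
grasp_force: 30.0
```

Run:
```python
from h import *
for i in range(4):
    c=shot('wrist'); s=bot.read_state(); print(s['position'].round(4),s['force'].round(1),s['moment'].round(2))
save(c,'w6.pkl')
a=c['frame'][50:150,214:289,::-1]
cv2.imwrite('pics/p6.png',cv2.resize(a,(450,600),interpolation=cv2.INTER_CUBIC))
```

```text
[0.4913 0.0162 0.1959] [ 0.5  0.5 -3.3] [-0.05  0.17  0.  ]
[0.4912 0.0162 0.1959] [-0.5 -0.8 -4.3] [-0.09  0.2   0.04]
[0.4911 0.0162 0.1959] [-0.4 -0.1 -3.6] [-0.11  0.2  -0.01]
[0.491  0.0162 0.1959] [-0.3  0.6 -3.9] [-0.06  0.18 -0.05]
```

View pics/p6.png

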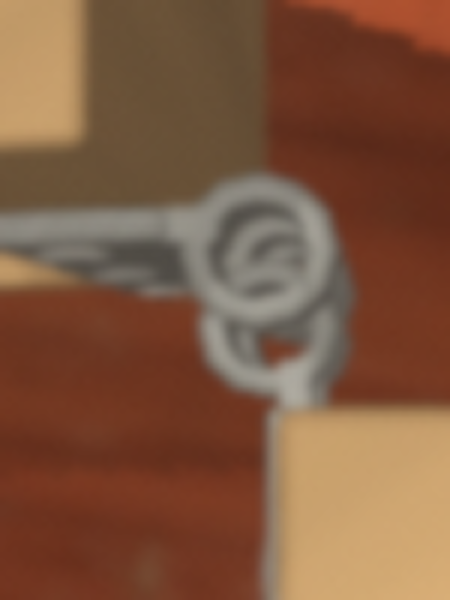

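The door's upper knuckle has entered under the jamb's top ring with no contact force. About 6.4 mm remains.

In the tool's units: 0.006 m / 0.75 = 0.008, 0.005 m / 0.75 = 0.0067.

Call:
{"op": "play_rows", "data": {
  "motion": [
    [[0.0013,0,0,0,0,0],[0.0027,0,0,0,0,0],[0.004,0,0,0,0,0],[0.0053,0,0,0,0,0],[0.0067,0,0,0,0,0],[0.008,0,0,0,0,0],[0.008,0,0,0,0,0],[0.008,0,0,0,0,0]]
  ]
}}

```text
time_s: 11.48
position: [0.4972, 0.0173, 0.1959]
tcp_rot: [[0.984, 0.179, -0.0], [0.179, -0.984, 0.0], [-0.0, -0.0, -1.0]]
force: [0.0, -0.2, -3.6]
opening: 0.171
grasp_force: 30.0
```

Run:
```python
from h import *
for i in range(4):
    c=shot('wrist'); s=bot.read_state(); print(s['position'].round(4),s['force'].round(1),s['moment'].round(2))
save(c,'w7.pkl')
a=c['frame'][65:140,214:270,::-1]
cv2.imwrite('pics/p7.png',cv2.resize(a,(448,600),interpolation=cv2.INTER_CUBIC))
```

```text
[0.4971 0.0172 0.1959] [-0.1  1.  -2.6] [-0.11  0.12 -0.01]
[0.497  0.0172 0.1959] [-0.4  0.5 -3.8] [-0.08  0.25 -0.01]
[0.497  0.0172 0.1959] [-0.4 -0.  -3.8] [-0.03  0.19  0.01]
[0.497  0.0172 0.1959] [-0.2  0.8 -2.9] [-0.04  0.14 -0.02]
```

View pics/p7.png

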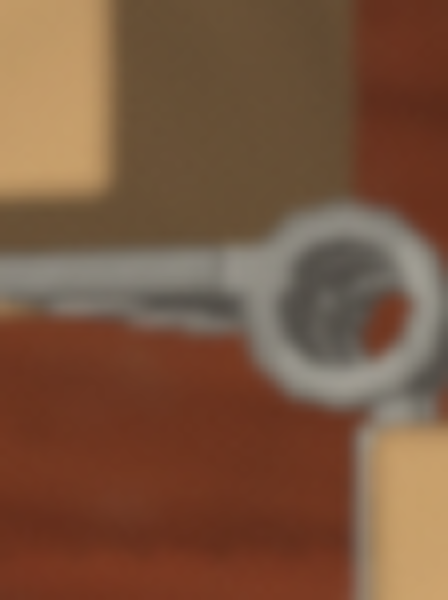

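In the tool's units: 0.0008 m / 0.75 = 0.0011, 0.0004 m / 0.75 = 0.0005.

Call:
{"op": "play_rows", "data": {
  "motion": [
    [[0.0005,0,0,0,0,0],[0.0011,0,0,0,0,0],[0.0011,0,0,0,0,0],[0.0011,0,0,0,0,0]]
  ]
}}

```text
time_s: 12.02
position: [0.4979, 0.0174, 0.1959]
tcp_rot: [[0.984, 0.179, 0.0], [0.179, -0.984, -0.0], [0.0, 0.0, -1.0]]
force: [0.7, 0.1, -3.4]
opening: 0.172
grasp_force: 30.0
```

In the tool's units: 0.0004 m / 0.75 = 0.0005.

Call:
{"op": "play_rows", "data": {
  "motion": [
    [[0.0005,0,0,0,0,0],[0.0005,0,0,0,0,0],[0.0005,0,0,0,0,0]]
  ]
}}

```text
time_s: 12.27
position: [0.4983, 0.0174, 0.1959]
tcp_rot: [[0.984, 0.179, -0.0], [0.179, -0.984, 0.0], [-0.0, -0.0, -1.0]]
force: [-0.2, 0.9, -3.5]
opening: 0.169
grasp_force: 30.0
```

In the tool's units: 0.0004 m / 0.75 = 0.0005.

Call:
{"op": "play_rows", "data": {
  "motion": [
    [[0.0005,0,0,0,0,0],[0.0005,0,0,0,0,0],[0.0005,0,0,0,0,0]]
  ]
}}

```text
time_s: 12.52
position: [0.4985, 0.0175, 0.1959]
tcp_rot: [[0.984, 0.179, -0.001], [0.179, -0.984, -0.0], [-0.0, -0.0, -1.0]]
force: [-0.4, 0.5, -3.6]
opening: 0.166
grasp_force: 30.0
```

In the tool's units: 0.0004 m / 0.75 = 0.0005.

Call:
{"op": "play_rows", "data": {
  "motion": [
    [[0.0005,0,0,0,0,0],[0.0005,0,0,0,0,0],[0.0005,0,0,0,0,0]]
  ]
}}

```text
time_s: 12.77
position: [0.4986, 0.0176, 0.1958]
tcp_rot: [[0.984, 0.179, -0.001], [0.179, -0.984, -0.0], [-0.001, -0.0, -1.0]]
force: [-2.5, -0.5, -2.8]
opening: 0.174
grasp_force: 30.0
```

In the tool's units: 0.0004 m / 0.75 = 0.0005.

Call:
{"op": "play_rows", "data": {
  "motion": [
    [[0.0005,0,0,0,0,0],[0.0005,0,0,0,0,0],[0.0005,0,0,0,0,0]]
  ]
}}

```text
time_s: 13.02
position: [0.4987, 0.0176, 0.1958]
tcp_rot: [[0.984, 0.179, -0.002], [0.179, -0.984, -0.0], [-0.002, -0.0, -1.0]]
force: [-2.6, -1.7, -1.4]
opening: 0.169
grasp_force: 30.0
```

Run:
```python
from h import *
S=[]
for i in range(6):
    c=shot('wrist'); s=bot.read_state(); S.append(np.r_[s['position'],s['force'],s['moment']])
print(np.mean(S,0).round(4)); save(c,'w8.pkl')
```

```text
[ 0.4987  0.0176  0.1958 -4.3081 -1.7626 -1.1538 -0.3487  0.871  -0.0338]
```

Contact in x starts at TCP x ≈ 0.4985. I back off 1.9 mm, to about 1 mm short of it, and then feel for +y.

In the tool's units: -0.0019 m / 0.75 = -0.0025, -0.001 m / 0.75 = -0.0013.

Call:
{"op": "play_rows", "data": {
  "motion": [
    [[-0.0013,0,0,0,0,0],[-0.0025,0,0,0,0,0],[-0.0025,-0.0005,0,0,0,0],[-0.0025,-0.0011,0,0,0,0],[-0.0025,-0.0011,0,0,0,0],[-0.0025,-0.0011,0,0,0,0]]
  ]
}}

```text
time_s: 13.82
position: [0.4982, 0.0181, 0.1961]
tcp_rot: [[0.984, 0.179, 0.002], [0.179, -0.984, -0.0], [0.002, 0.0, -1.0]]
force: [-0.0, -0.9, -3.8]
opening: 0.171
grasp_force: 30.0
```

Call:
{"op": "play_rows", "data": {
  "motion": [
    [[0,-0.0005,0,0,0,0],[0,-0.0005,0,0,0,0],[0,-0.0005,0,0,0,0]]
  ]
}}

```text
time_s: 14.07
position: [0.4979, 0.0185, 0.1961]
tcp_rot: [[0.984, 0.179, 0.001], [0.179, -0.984, 0.0], [0.001, 0.0, -1.0]]
force: [0.2, -0.3, -4.0]
opening: 0.171
grasp_force: 30.0
```

In the tool's units: -0.0004 m / 0.75 = -0.0005.

Call:
{"op": "play_rows", "data": {
  "motion": [
    [[0,-0.0005,0,0,0,0],[0,-0.0005,0,0,0,0],[0,-0.0005,0,0,0,0]]
  ]
}}

```text
time_s: 14.32
position: [0.4978, 0.0188, 0.1961]
tcp_rot: [[0.984, 0.179, 0.001], [0.179, -0.984, -0.0], [0.001, 0.0, -1.0]]
force: [0.6, -0.7, -3.3]
opening: 0.168
grasp_force: 30.0
```

In the tool's units: -0.0004 m / 0.75 = -0.0005.

Call:
{"op": "play_rows", "data": {
  "motion": [
    [[0,-0.0005,0,0,0,0],[0,-0.0005,0,0,0,0],[0,-0.0005,0,0,0,0]]
  ]
}}

```text
time_s: 14.57
position: [0.4976, 0.0191, 0.1961]
tcp_rot: [[0.984, 0.179, 0.001], [0.179, -0.984, -0.0], [0.001, 0.001, -1.0]]
force: [0.4, -1.5, -2.8]
opening: 0.17
grasp_force: 30.0
```

In the tool's units: -0.0004 m / 0.75 = -0.0005.

Call:
{"op": "play_rows", "data": {
  "motion": [
    [[0,-0.0005,0,0,0,0],[0,-0.0005,0,0,0,0],[0,-0.0005,0,0,0,0]]
  ]
}}

```text
time_s: 14.82
position: [0.4976, 0.0193, 0.1961]
tcp_rot: [[0.984, 0.179, 0.001], [0.179, -0.984, -0.001], [0.001, 0.001, -1.0]]
force: [0.9, -2.3, -2.8]
opening: 0.169
grasp_force: 30.0
```

Run:
```python
from h import *
S=[]
for i in range(6):
    c=shot('wrist'); s=bot.read_state(); S.append(np.r_[s['position'],s['force'],s['moment']])
print(np.mean(S,0).round(4),s['tcp_rot'].round(4)); save(c,'w9.pkl')
```

```text
[ 0.4975  0.0194  0.196   1.2979 -2.6281 -2.2653 -0.7249 -0.095  -0.2641] [[ 9.839e-01  1.790e-01  7.000e-04]
 [ 1.790e-01 -9.839e-01 -4.000e-04]
 [ 6.000e-04  5.000e-04 -1.000e+00]]
```

Contact in +y starts about 1.6–2 mm past nominal, so I back off to between the vision and contact estimates.

In the tool's units: 0.002 m / 0.75 = 0.0027, -0.0004 m / 0.75 = -0.0005.

Call:
{"op": "play_rows", "data": {
  "motion": [
    [[-0.0003,0.0013,0,0,0,0],[-0.0005,0.0027,0,0,0,0],[-0.0005,0.0027,0,0,0,0],[-0.0005,0.0027,0,0,0,0],[-0.0005,0.0027,0,0,0,0],[-0.0005,0.0027,0,0,0,0]]
  ]
}}

```text
time_s: 15.62
position: [0.4967, 0.018, 0.1958]
tcp_rot: [[0.984, 0.179, -0.001], [0.179, -0.984, 0.001], [-0.001, -0.001, -1.0]]
force: [-0.7, 0.3, -3.1]
opening: 0.169
grasp_force: 30.0
```

Run:
```python
from h import *
S=[]
for i in range(8):
    c=shot('wrist'); s=bot.read_state(); S.append(np.r_[s['position'],s['force'],s['moment']])
print(s['time_s'],np.array(S)[:, :3].round(4)[::3],np.mean(S,0).round(4),s['tcp_rot'].round(4)); save(c,'w10.pkl')
p=s['position'];print('xd,yd',p[0]*.984+p[1]*.179,-p[0]*.179+p[1]*.984)
# prediction: bores drawn on the picture, jamb axis fitted from top ring alone (green), door axis from TCP (red) to view
w5=load('w5.pkl')
J=np.array([.5750,.0428]);a=np.linspace(0,2*np.pi,60)
k=8;x0,y0=222,70
im=cv2.resize(c['frame'][y0:y0+60,x0:x0+60,::-1],(480,480),interpolation=cv2.INTER_CUBIC);raw=im.copy()
def ring(ctr,z,r,col):
    X=np.c_[ctr[0]+r*np.cos(a),ctr[1]+r*np.sin(a),np.full(60,z)]
    q=((fproj(c,X)-[x0,y0]+.5)*k).astype(int);cv2.polylines(im,[q],True,col,1)
ring(J,.169,.0045,(0,255,0));ring(J,.169,.007,(0,255,0))
T=s['tcp_rot'];D=p[:2]+.081*T[:2,0]-.0115*T[:2,1];print('D',D,'J',J)
ring(D,.149,.0045,(0,0,255));ring(D,.091,.0045,(255,0,255));ring(J,.071,.0045,(255,255,0))
cv2.imwrite('pics/p10.png',cv2.resize(np.hstack([raw,im]),(800,400)))
```

```text
16.0167 [[0.4968 0.0179 0.1958]
 [0.497  0.0178 0.1959]
 [0.4971 0.0177 0.1959]] [ 0.497   0.0178  0.1959 -0.1502 -0.1145 -3.3936 -0.0806  0.1894 -0.0172] [[ 9.838e-01  1.791e-01 -1.000e-04]
 [ 1.791e-01 -9.838e-01  0.000e+00]
 [-1.000e-04 -0.000e+00 -1.000e+00]]
xd,yd 0.49231351858024985 -0.0716018554937535
D [0.57473554 0.04348591] J [0.575  0.0428]
```

View pics/p10.png

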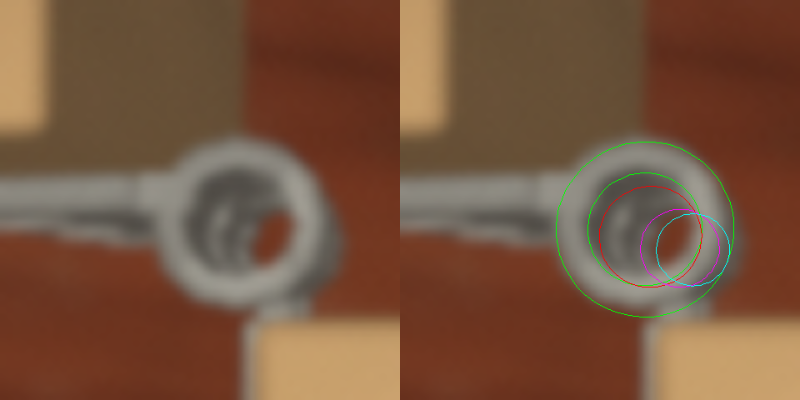

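The raw view shows the five bores stacked, with bench visible straight through. I compare edge positions along the bore's centre row numerically.

Run:
```python
from h import *
c=load('w10.pkl');f=c['frame'].astype(float).mean(2)
J=np.array([.5750,.0428])
# image shift from the top ring: observed centre vs predicted
k=480/400
obs=np.array([222,70])+np.array([240,222])*k/8-.5; pr=fproj(c,[*J,.169])[0]; sh=obs-pr; print('shift px',sh)
ex=np.array([.984,.179]);ey=np.array([-.179,.984])
for z in(.169,.151,.149,.131,.129,.111,.109,.091,.089,.071):
    L=fproj(c,[*(J+ey*.0045),z])[0]+sh; Rr=fproj(c,[*(J-ey*.0045),z])[0]+sh; print(z,L.round(1),Rr.round(1))
for r in range(100,113,2): print(r,f[r,240:272].astype(int))
```

```text
shift px [-0.74366216 -1.09907143]
0.169 [248.9 102.9] [266.1 102.7]
0.151 [251.6 103.7] [267.2 103.5]
0.149 [251.9 103.8] [267.3 103.6]
0.131 [254.1 104.4] [268.1 104.3]
0.129 [254.3 104.5] [268.2 104.3]
0.111 [256.1 105. ] [268.9 104.9]
0.109 [256.3 105.1] [269.  104.9]
0.091 [257.8 105.5] [269.6 105.4]
0.089 [257.9 105.5] [269.7 105.4]
0.071 [259.2 105.9] [270.2 105.8]
100 [119 119 124 133 138 138 139 140 139 131 115  95  82  79  84  90  91  84
  83  86  90  91  93  99 109 127 147 152 142 123  98  81]
102 [ 84  85  88  95 103 117 129 134 128 111  92  80  79  89 108 113  99  83
  80  81  78  75  73  74  79 100 129 146 146 132 110  89]
104 [ 92  84  82  84  93 109 125 132 127 109  88  78  82  97 105  98  85  85
  94  96  84  73  67  67  73  92 120 139 142 129 107  90]
106 [100  96  95  95  96 104 117 129 130 119 100  85  85  99 104  94  85  89
  94  86  74  68  66  70  82 106 132 143 137 119 100  91]
108 [ 72  72  71  72  75  86 105 121 130 133 126 111  96  95 104 101  93  99
 106  93  78  73  78  93 112 126 135 135 124 105  92  88]
110 [ 68  68  69  68  70  76  90 107 122 136 144 145 135 120 113 115 113 111
 114 120 123 126 133 142 144 138 129 116 101  89  84  84]
112 [ 66  66  66  67  67  67  70  78  93 110 127 139 146 148 149 149 150 149
 150 151 152 152 149 144 135 120 102  87  80  78  75  73]
```

Run:
```python
from h import *
for n in('w7','w10','w9'):
    f=load(n+'.pkl')['frame'].astype(float).mean(2); print(n)
    for r in (100,102,103,104,105,106,108): print(r,f[r,244:272].astype(int))
```

```text
w7
100 [138 139 139 138 133 120 101  85  79  79  81  79  79  82  91  98  98  99
  99 105 122 143 152 146 129 105  85  73]
102 [113 127 134 131 117  96  83  78  77  86  96  95  86  84  84  80  77  74
  72  76  89 115 137 145 135 114  92  79]
103 [107 123 133 130 113  91  80  77  79  87  94  91  85  81  81  77  73  70
  68  71  84 109 134 143 134 114  94  82]
104 [105 121 131 130 115  93  80  78  80  87  88  84  81  80  82  79  73  68
  67  72  90 116 136 142 131 109  91  83]
105 [105 117 128 131 119  99  82  77  81  89  88  82  79  80  80  76  70  68
  67  74  96 124 139 139 125 102  87  81]
106 [ 98 112 125 131 124 106  87  79  83  90  89  83  80  83  80  73  69  67
  69  81 105 130 142 136 118  95  82  79]
108 [ 82  99 118 129 133 132 119 100  88  88  93  91  88  92  93  85  78  83
 100 117 130 137 137 125 103  85  78  75]
w10
100 [138 138 139 140 139 131 115  95  82  79  84  90  91  84  83  86  90  91
  93  99 109 127 147 152 142 123  98  81]
102 [103 117 129 134 128 111  92  80  79  89 108 113  99  83  80  81  78  75
  73  74  79 100 129 146 146 132 110  89]
103 [ 94 111 127 132 1
[... 708 characters left out ...]
121 127 131 137 138 137 129 114  97  95 113 124 117 102 100 109
 109  97  87  83  91 115 137 150 152 145]
103 [ 88  91  98 106 118 130 135 133 118 100  93 102 118 124 112 101 109 115
 104  87  76  75  85 109 131 144 149 147]
104 [ 79  79  83  93 110 125 134 128 111  93  96 114 126 121 108 104 113 113
  94  77  70  71  83 106 128 138 145 145]
105 [ 82  82  83  91 107 123 133 129 109  93 100 120 127 113 102 106 114 106
  87  73  68  72  86 109 127 136 142 144]
106 [ 94  93  93  95 107 121 131 130 115  97 101 120 124 108 101 113 115  99
  81  70  67  74  93 117 131 137 142 141]
108 [ 82  83  84  84  93 109 125 132 127 111 101 110 120 114 107 113 112  93
  78  76  83  97 115 127 134 140 142 133]
```

The crescents of misaligned rim almost vanish at the earlier y position. I shift back 0.4 mm and check.

In the tool's units: 0.0004 m / 0.75 = 0.0005, 0.0001 m / 0.75 = 0.0001.

Call:
{"op": "play_rows", "data": {
  "motion": [
    [[0.0001,0.0005,0,0,0,0],[0.0001,0.0005,0,0,0,0],[0.0001,0.0005,0,0,0,0],[0.0001,0.0005,0,0,0,0],[0.0001,0.0005,0,0,0,0],[0.0001,0.0005,0,0,0,0],[0.0001,0.0005,0,0,0,0],[0.0001,0.0005,0,0,0,0]]
  ]
}}

```text
time_s: 16.68
position: [0.4973, 0.0173, 0.196]
tcp_rot: [[0.984, 0.179, 0.0], [0.179, -0.984, -0.0], [0.0, 0.0, -1.0]]
force: [-0.1, 0.3, -3.9]
opening: 0.167
grasp_force: 30.0
```

Run:
```python
from h import *
S=[]
for i in range(8):
    c=shot('wrist'); s=bot.read_state(); S.append(np.r_[s['position'],s['force'],s['moment']])
p=s['position'];print(s['time_s'],np.mean(S,0).round(4),'xd,yd',p[0]*.984+p[1]*.179,-p[0]*.179+p[1]*.984,np.abs(s['qvel']).max(),s['grasp_force'])
f=c['frame'].astype(float).mean(2)
for r in (100,102,104,106,108): print(r,f[r,244:272].astype(int))
```

```text
17.0833 [ 0.4973  0.0173  0.1959  0.0079 -0.2334 -3.6654 -0.0968  0.1733 -0.014 ] xd,yd 0.49245975068092734 -0.07203148512978376 0.08593806037184563 29.993746764957905
100 [140 140 141 139 133 121 100  83  77  77  80  81  79  81  88  93  91  91
  92  99 122 146 153 144 125 103  86  73]
102 [116 130 134 132 118  99  85  78  78  88 100  98  87  85  84  80  76  75
  73  77  94 124 144 147 134 113  90  80]
104 [106 123 132 129 111  89  78  76  81  89  93  87  81  80  84  79  73  68
  68  71  88 115 136 143 132 111  91  84]
106 [105 116 128 130 120 101  85  80  83  89  87  81  80  82  80  75  69  67
  68  77 100 127 142 139 122  98  85  82]
108 [ 85 104 120 130 132 123 107  94  86  86  86  84  83  87  86  79  73  74
  85 102 121 135 138 128 107  88  80  79]
```

```bash
python3 -c "
from rig import bot
print(bot.hand_in())"
```

```text
the job is handed in; nothing more can be done
None
```

I handed the job in at about 17 s with the door still in the gripper: its knuckles are in the jamb gaps, all five holes line up as far as the camera shows, and the force reading shows only the door's weight.

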